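# Set a fallen infusion bottle in the bench bottle clamp and lock the jaw

## Task

The infusion bottle that lies on its side has to be held fast in the bench bottle clamp, so that it can be pierced and drawn from with one hand. Stand it up on the table and let go of it, then set it upright in the clamp, slide the jaw up until the bottle is held snugly against the saddle, and turn the jaw's knob clockwise until it is tight. Do not drop the bottle, and leave the other things on the table where they are.

Things in the scene. Friction and masses are not known exactly. Their poses are not given: they have to be found in the camera images.
- bottle: the infusion bottle lying on its side, the only one: round body 63 mm in diameter, 136 mm tall, then neck and cap 34 mm in diameter up to 180 mm; about 0.25 kg. Origin: centre of its bottom; z axis from bottom to cap (level while it lies, origin 32 mm above the table). Its turn about its own axis does not matter
- clamp: bench bottle clamp, fixed: steel base plate, top 10 mm above the table, from 220 mm in front of the origin to 50 mm behind it, 100 mm wide; white saddle at its far end, sliding jaw facing it. Origin: on the table, under the bottle's axis when the bottle is home in the saddle; z up; x from jaw to saddle, the way the jaw closes
- jaw (a joint): travel of the jaw along its rail in m: 0 fully open, grows as it closes; at 0.045 it touches a bottle that is home in the saddle; end stop 0.055. It slides with about 2 N while the knob is loose and is held fast when the knob is tight
- knob (a joint): the knob's turn in rad, clockwise seen from above: 0 loose, the brake bites from about 0.9, tight from about 1.2, end stop 1.5
- knob_grip (a point): the knob: upright black T-bar 72 mm long, 14 mm thick, 30 mm tall (53 to 83 mm above the table) on the jaw's 40 mm high block, 118 mm in front of jaw_seat. Point on its vertical axis, 72 mm above the table, at the height to grip; x along the bar, which points 0.65 rad counterclockwise of the clamp's x at knob 0. Held here the jaw can be slid too
- jaw_seat (a point): moves with the jaw: the point 10 mm above the table where the bottle's axis is when the jaw's two black pads (a wide V, 20 to 85 mm above the table, faces 31.6 mm from this axis) touch the bottle. The jaw plate behind them is 74 mm wide, 86 mm high
- kidney_dish: bystander: steel kidney dish, 118 x 227 mm, 41 mm high; origin at the centre of its underside
- syringe_10: bystander: syringe 150 mm long, 17 mm high; origin at the centre of its underside, y along it
- gallipot: bystander: two nested steel bowls, 97 mm in diameter, 66 mm high; origin at the centre of the underside
- carton: bystander: flat carton 63 x 122 x 24 mm; origin at the centre of its underside
- saddle_top (a point): the point on the seat axis at the saddle's top, 115 mm above the table, so a bottle in it can be held only by its neck. The saddle is a half octagon, its back 32.5 mm from this axis; its side walls widen from 32.5 mm either side (13 mm behind the axis) to 41 mm either side 14 mm in front of it, where it is open. Axes as the clamp's
Not all that is in view belongs to the job. Leave any red look-alike of the bottle alone.

How it is judged:
By the outcome, as a careful person would: the job done as asked, in the order asked, and still so for the second after the job is handed in, with the robot touching nothing.
It also fails if it takes over 72 s, if anything falls off the work surface, if the arm or the gripper's body presses on something with over 40 N, if the wrist force passes 120 N, or if a joint passes its speed limit or range.

## Robot

A 6-joint arm with a two-finger parallel gripper is mounted at the origin on a cart in front of the work surface, level with it; the furniture and walls round the work are solid. World frame = base frame: x ahead of the robot, y to its left, z up, the work surface at z = 0. Lengths are in m, angles in degrees, forces in N, time in s.
With the tool pointing down it reaches from about 0.4 to 0.825 m from the base axis. Payload 7 kg.
Tool frame: the origin (TCP) lies midway between the tips of the shut fingers; the grasp point (between the pads) lies 19 mm behind it; z points along the fingers, y is the line along which they close (so a half turn about z gives the same grasp; the last joint's range is limited). The gripper opens to 88 mm and grips with 3 to 60 N. Pads are 19 mm wide; open, the fingers measure 130 mm over their backs; the gripper's body (78 mm by 193 mm) begins 47 mm behind the grasp point.
Start: joints at [-48.008, 20.546, 0.682, 0, -70.136, -16.507], TCP at [0.29, -0.609, 0.227] pointing down, gripper open.
Joint ranges: [-176.03, 176.03], [-82.01, 121.73], [-58.28, 71.71], [-173.87, 95.51], [-174.79, -0.11], [-173.66, 173.66]. Speed limits (degrees/s): [136.94, 136.94, 172.46, 180, 180, 180].

## Interface

Orientations are given as [roll, pitch, yaw] about the fixed x, y, z axes, in that order (R = Rz(yaw) Ry(pitch) Rx(roll)).
In Python, from plant import get_state, optics, order gives the robot as it stands. The module is installed in compiled form; this text tells all that it offers.
- The arm moves only by the tool send_rows, never from a script. Its argument "moves" is a list of rows, each an object with "slide": the shift along the tool's x, y, z as a fraction of full scale, a list of three; "turn": the turn about the tool's z as a fraction of full scale; "gripper": the opening, from 0 (shut) to 1 (fully open). A call has exactly 5 rows; each row is the pose to reach, as a shift and turn from the pose commanded when the call began, along the tool's axes at that moment; what a row does not reach only later rows make up. Full scale, the value 1, is 150 mm for a shift and 90 degrees for a turn. A row lasts 1/12 s, in which the tool goes at most 41.7 mm and 7.16 degrees, less where a joint would pass 70% of its speed; a pose out of reach is approached as far as the arm can. A call with a number of a shift or a turn outside -1 to 1 is refused whole. A call with a gripper value outside its range is refused whole. The fingers move at their own pace and stop on an object; "newtons" is the grip in N (left out, the last holds). Time passes only in rows, so rows that repeat a pose let the fingers close, or fill a call up. It gives the time, the measured TCP pose, the force, the opening and the grip force at its end, in the units of the state.
- get_state(): the state, without advancing time (a new reading comes with each control period).
- optics.capture(name): name is "side" or "top"; returns a dict with "img" (384x512x3 uint8, red, green, blue), "intrinsics" (3x3 intrinsics, pixels), "origin" and "attitude" of the camera in the world. Camera axes: x right, y down, z forward; pixel columns grow to the right and rows downward; lengths in m; the calibration is good to about 2 mm. A picture is of the moment at which its call begins. There is no depth.
- order.close_job(): hands the job in; it is judged then, once.
Trained networks look in the newest picture that a camera, given by its name, has taken for a name from the list of things; names that differ only in an ending like _2 or _b are one class to them, and where a whole thing is asked for, a point or a joint stands for the part that bears it (a point fixed in the world has none). Each returns a list of dicts, best first, with "p" (0 to 1); they miss things now and then, are a little off and sometimes report something else, mostly with a low value. They report only what shows in the picture. A call takes as long as a camera call. They do not tell look-alikes from the thing itself.
- optics.look_for(camera, name): "location" ([x, y, z] in m, in world coordinates, good to about 4 mm: the middle of the surface that is visible of it).
The state is a dict: "time_s": time; "joints": joint angles; "qd": joint speeds; "joint_torque": joint torques, N m; "tcp_pos": TCP position; "eef_rot": TCP orientation; "contact_force": force on the tool from outside, world axes, zero at the start; "moment": the same for the moment, N m; "gripper_width": finger opening in m; "gripper_force": force on a finger pad.
Only numpy, scipy, OpenCV 4.12 (cv2) and the standard library are available. Lean on these libraries where they do the work, as an engineer would, in place of code of your own. Each camera call takes 0.05 s, during which the arm holds its last target. There are 200 camera calls.

## Working session

There is one attempt and no reset: what is moved stays moved. The work goes in short steps, Python scripts to look and compute and a tool call to move; the robot and the scene stay as the last step left them, time stands still between calls to the robot, and variables do not carry over. Pictures are saved under pics/ and viewed, at most 11 in all, crops included, and the job is handed in when it is done.

Besides the shell and the picture viewer there is one more tool, called as name([rows], argument=value, ...), one row to a line, values as JSON. send_rows: Moves the arm, as the interface text tells. Shift numbers are shares of 150 mm and turn numbers shares of 90 degrees, none past 1 either way. Its arguments: {"type":"object","properties":{"moves":{"type":"array"},"newtons":{"type":"number"}},"required":["moves"]}

```bash
ls; mkdir -p pics; cat > h.py <<'E'
import numpy as np, cv2
from scipy.spatial.transform import Rotation as R
from plant import get_state, optics, order
def snap(cam,fn=None):
    c=optics.capture(cam)
    if fn: cv2.imwrite('pics/'+fn,c['img'][:,:,::-1])
    return c
def proj(c,p):
    A=np.array(c['attitude']); 
    A=A if A.shape==(3,3) else R.from_euler('xyz',A,degrees=True).as_matrix()
    q=np.array(c['intrinsics'])@(A.T@(np.array(p)-c['origin'])); return q[:2]/q[2]
def onz(c,uv,z):
    A=np.array(c['attitude']);
    A=A if A.shape==(3,3) else R.from_euler('xyz',A,degrees=True).as_matrix()
    d=A@np.linalg.solve(np.array(c['intrinsics']),[uv[0],uv[1],1]); o=np.array(c['origin'])
    return o+d*(z-o[2])/d[2]
E
python3 - <<'E'
from h import *
for cam in ('side','top'):
    c=snap(cam,cam+'0.png')
    print(cam,np.round(c['intrinsics'],1).tolist(),c['origin'],np.round(c['attitude'],4).tolist())
    for n in ['bottle','clamp','jaw','knob','knob_grip','jaw_seat','kidney_dish','syringe_10','gallipot','carton']:
        print(n,[(np.round(d['location'],3).tolist(),round(d['p'],2),np.round(proj(c,d['location'])).tolist()) for d in optics.look_for(cam,n)])
s=get_state();print(s)
E
```

```text
pics
side [[450.9, 0.0, 254.3], [0.0, 450.9, 193.1], [0.0, 0.0, 1.0]] [0.50561527 1.30082105 0.65683547] [-113.114, 1.5891, -177.8409]
bottle [([0.539, -0.171, 0.039], 0.95, [265.0, 190.0]), ([0.455, -0.429, 0.039], 0.92, [287.0, 165.0])]
clamp [([0.541, 0.113, 0.037], 0.86, [263.0, 228.0]), ([0.539, -0.172, 0.039], 0.72, [266.0, 190.0])]
jaw [([0.492, 0.107, 0.051], 0.72, [280.0, 223.0]), ([0.351, -0.085, 0.043], 0.4, [321.0, 198.0])]
knob [([0.459, 0.105, 0.064], 0.71, [291.0, 218.0]), ([0.524, 0.422, 0.018], 0.46, [268.0, 296.0])]
knob_grip [([0.46, 0.112, 0.068], 0.5, [291.0, 218.0])]
jaw_seat [([0.495, 0.108, 0.05], 0.89, [279.0, 223.0])]
kidney_dish [([0.519, 0.425, 0.018], 0.92, [270.0, 297.0]), ([0.492, 0.107, 0.05], 0.55, [280.0, 223.0]), ([0.46, 0.11, 0.07], 0.52, [291.0, 217.0])]
syringe_10 [([0.577, 0.286, 0.006], 0.6, [249.0, 269.0])]
gallipot [([0.352, -0.086, 0.042], 0.57, [321.0, 198.0])]
carton [([0.72, -0.095, 0.017], 0.86, [212.0, 205.0])]
top [[350.4, 0.0, 252.8], [0.0, 350.4, 189.0], [0.0, 0.0, 1.0]] [0.28318111 0.02178479 1.44611103] [-168.6395, 0.2244, -91.1734
[... 692 characters left out ...]
7.0, 153.0])]
{'time_s': 1.1, 'joints': array([-4.80073007e+01,  2.05457648e+01,  6.80723913e-01,  5.27618332e-04,
       -7.01357602e+01, -1.65088296e+01]), 'qd': array([ 0.01702956,  0.09522309,  0.01363217,  0.04833   , -0.04577538,
        0.06470711]), 'joint_torque': array([-5.10455666e-04, -5.82400417e+01,  2.93293566e+01,  7.00239569e+00,
        1.21970015e-02, -5.46455749e-05]), 'tcp_pos': array([ 0.29040853, -0.60930008,  0.22656023]), 'eef_rot': array([ 1.79999373e+02, -7.03411516e-04, -1.54515951e+02]), 'contact_force': array([0.21845047, 0.10147524, 0.00480783]), 'moment': array([ 0.01865205, -0.00476292, -0.02912272]), 'gripper_force': 0.0, 'gripper_width': 0.0875986249239481}
```

```bash
python3 - <<'E'
import cv2
a=cv2.imread('pics/top0.png')[110:310,110:430]; cv2.imwrite('pics/top0c.png',cv2.resize(a,(800,500),interpolation=cv2.INTER_CUBIC))
a=cv2.imread('pics/side0.png')[100:340,170:410]; cv2.imwrite('pics/side0c.png',cv2.resize(a,(600,600),interpolation=cv2.INTER_CUBIC))
E
```

```text
(no output)
```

View pics/top0c.png

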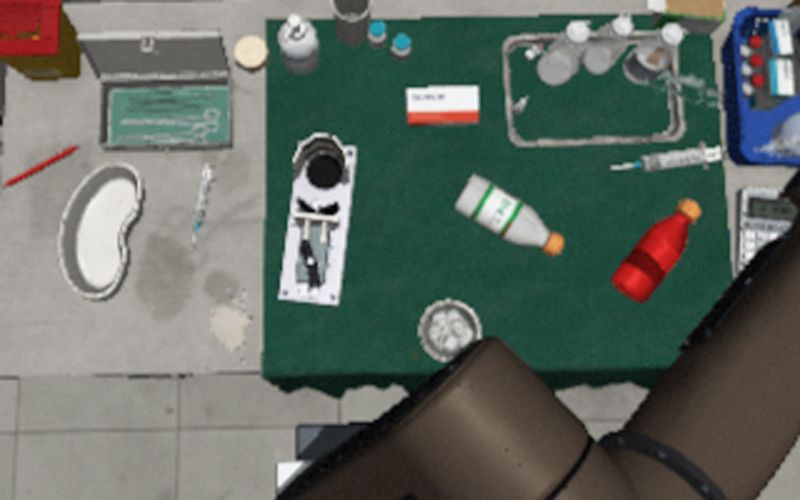

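View pics/side0c.png

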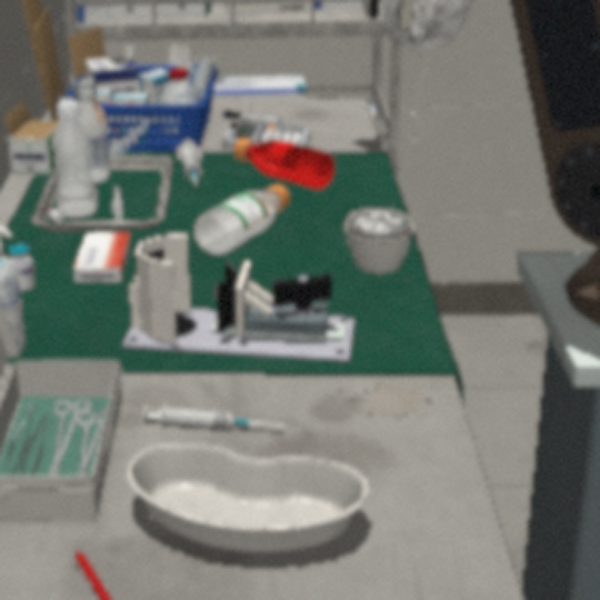

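```bash
cat > fit.py <<'E'
from h import *
from scipy.optimize import minimize
th=np.linspace(0,2*np.pi,24,endpoint=False)
def cyl(r,s0,s1): return np.array([[r*np.cos(t),r*np.sin(t),s] for s in(s0,s1) for t in th])
def cone(r0,s0,r1,s1): return np.vstack([cyl(r0,s0,s0),cyl(r1,s1,s1)])
def box(x0,x1,y0,y1,z0,z1): return np.array([[x,y,z] for x in(x0,x1) for y in(y0,y1) for z in(z0,z1)])
BOT=[cyl(.0315,0,.105),cone(.0315,.105,.017,.140),cyl(.017,.14,.18)]
def clampm(j=0.,k=0.):
    a=.65-k; kx=-.045+j-.118; d=np.array([np.cos(a),np.sin(a)]);n=np.array([-d[1],d[0]])
    bar=np.array([[kx,0,0]+np.r_[s*.036*d+t*.007*n,z] for s in(-1,1) for t in(-1,1) for z in(.053,.083)])
    return [box(-.22,.05,-.05,.05,0,.01),box(-.045+j-.042,-.045+j-.032,-.037,.037,.01,.086),bar,
      np.array([[x,y,z] for x,y in((-.014,.044),(-.014,-.044),(.013,.036),(.013,-.036),(.036,.014),(.036,-.014)) for z in(0,.115)])]
def lying(p): # bottom x,y, yaw of axis
    a=np.array([np.cos(p[2]),np.sin(p[2]),0]); M=np.column_stack([np.cross(a,[0,0,1]),[0,0,1],a]); 
    return M,np.array([p[0],p[1],.0315])
def flat(p): return R.from_euler('z',p[2]).as_matrix(),np.array([p[0],p[1],p[3] if len(p)>3 else 0])
def sil(c,parts,M,t,S=4):
    m=np.zeros((384*S,512*S),np.uint8)
    for P in parts:
        q=np.array([proj(c,M@x+t) for x in P]); cv2.fillConvexPoly(m,cv2.convexHull(np.round((q+.5)*S-.5).astype(np.int32)),255)
    return cv2.resize(m,(512,384),interpolation=cv2.INTER_AREA)/255.
def mask(c,seed):
    i=cv2.GaussianBlur(c['img'],(0,0),.7).astype(int); green=(i[:,:,1]>i[:,:,0]+25)
    n,l=cv2.connectedComponents((~green).astype(np.uint8),connectivity=4); 
    return (l==l[int(seed[1]),int(seed[0])]).astype(float)
def fit(cs,ms,parts,pose,p0,step):
    def cost(p): return sum(np.abs(sil(c,parts,*pose(p))-m).sum() for c,m in zip(cs,ms))
    p0=np.array(p0,float); sx=np.vstack([p0]+[p0+np.eye(len(p0))[i]*step[i] for i in range(len(p0))])
    r=minimize(cost,p0,method='Nelder-Mead',options=dict(initial_simplex=sx,xatol=2e-4,fatol=.5,maxiter=150)); return r.x,r.fun,[m.sum() for m in ms]
E
python3 - <<'E'
from fit import *
T,S=snap('top'),snap('side')
print('bot', [onz(T,(297,188),.03),onz(T,(332,208),.03)])
b0,b1=onz(T,(299,189),.0315),onz(T,(332,208),.0315)
p0=[*b0[:2],np.arctan2(b1[1]-b0[1],b1[0]-b0[0])]
for cs,sd in (([T,S],[(311,196),(265,190)]),([T],[(311,196)]),([S],[(265,190)])):
    ms=[mask(c,s) for c,s in zip(cs,sd)]; print(fit(cs,ms,BOT,lying,p0,[.01,.01,.1]))
# clamp
c=[onz(T,(110+u/2.5,110+v/2.5),.01) for u,v in((278,298),(337,303),(356,147))]; print(np.round(c,3).tolist())
ax=c[2]-c[1]; yaw=np.arctan2(ax[1],ax[0]); o=(c[0]+c[1])/2+.22*np.array([np.cos(yaw),np.sin(yaw),0]); p0=[o[0],o[1],yaw]; print(p0)
for cs,sd in (([T,S],[(237,225),(263,235)]),([T],[(237,225)]),([S],[(263,235)])):
    ms=[mask(c,s) for c,s in zip(cs,sd)]; r=fit(cs,ms,clampm(),flat,p0,[.01,.01,.1]); print(r)
    if len(cs)==2:
        out=[]
        for c,m,(u,v) in zip(cs,ms,sd):
            i=c['img'].copy(); s=sil(c,clampm(),*flat(r[0])); 
            e=cv2.Canny((s>.5).astype(np.uint8)*255,50,150); i=i[v-50:v+30,u-50:u+50]; i=cv2.resize(i,(400,320),interpolation=cv2.INTER_CUBIC)
            s2=cv2.resize(s[v-50:v+30,u-50:u+50],(400,320)); m2=cv2.resize(m[v-50:v+30,u-50:u+50],(400,320))
            for k,col in((s2,(255,0,0)),(m2,(0,0,255))):
                cn,_=cv2.findContours((k>.5).astype(np.uint8),0,2); cv2.drawContours(i,cn,-1,col,1)
            out.append(i)
        cv2.imwrite('pics/clamp.png',np.hstack(out)[:,:,::-1])
E
```

```text
bot [array([ 0.56822916, -0.16065672,  0.03      ]), array([ 0.48210558, -0.29936927,  0.03      ])]
(array([ 0.57309157, -0.16131904, -2.16323936]), np.float64(188667.18823529413), [np.float64(463.0), np.float64(188998.0)])
(array([ 0.55234236, -0.18503536, -2.12853625]), np.float64(197.7098039215686), [np.float64(463.0)])
(array([ 0.58130194, -0.15830154, -2.22647787]), np.float64(188416.69019607845), [np.float64(188998.0)])
[[0.407, 0.154, 0.01], [0.397, 0.058, 0.01], [0.659, 0.021, 0.01]]
[np.float64(0.6199501262370296), np.float64(0.07577773649767791), np.float64(-0.1377414687316066)]
(array([ 0.61952384,  0.07294751, -0.1544625 ]), np.float64(186580.83529411766), [np.float64(1674.0), np.float64(188998.0)])
(array([ 0.61924233,  0.07627729, -0.13881402]), np.float64(67.30980392156863), [np.float64(1674.0)])
(array([ 0.6193232 ,  0.06679027, -0.16748703]), np.float64(186409.2431372549), [np.float64(188998.0)])
```

View pics/clamp.png

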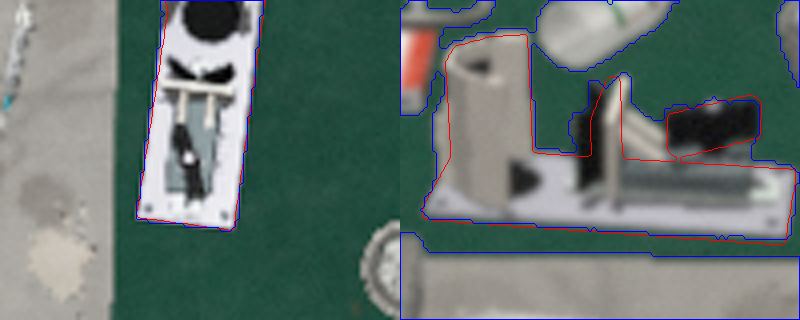

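```bash
cat >> fit.py <<'E'
def mask(c,win,thr=25):
    x0,x1,y0,y1=win; i=cv2.GaussianBlur(c['img'],(0,0),.7).astype(int); m=np.zeros((384,512),np.uint8)
    m[y0:y1,x0:x1]=(i[:,:,1]<=i[:,:,0]+thr)[y0:y1,x0:x1]
    m=cv2.morphologyEx(m,cv2.MORPH_CLOSE,np.ones((5,5),np.uint8))
    cn,_=cv2.findContours(m,0,2); k=max(cn,key=cv2.contourArea); o=np.zeros_like(m); cv2.drawContours(o,[k],-1,1,-1); return o.astype(float)
def show(fn,cs,ms,parts,M,t,wins):
    out=[]
    for c,m,(x0,x1,y0,y1) in zip(cs,ms,wins):
        i=cv2.resize(c['img'][y0:y1,x0:x1],(400,400),interpolation=cv2.INTER_CUBIC)
        for k,col in((sil(c,parts,M,t),(255,0,0)),(m,(0,0,255))):
            cn,_=cv2.findContours((cv2.resize(k[y0:y1,x0:x1],(400,400))>.5).astype(np.uint8),0,2); cv2.drawContours(i,cn,-1,col,1)
        out.append(i)
    cv2.imwrite('pics/'+fn,np.hstack(out)[:,:,::-1])
E
python3 - <<'E'
from fit import *
T,S=snap('top'),snap('side')
p0=[.565,-.165,-2.13]; W=[(285,345,170,222),(240,292,168,206)]
ms=[mask(T,W[0]),mask(S,W[1])]
for i in([0,1],[0],[1]):
    r=fit([[T,S][k] for k in i],[ms[k] for k in i],BOT,lying,p0,[.01,.01,.1]); print(r)
    if len(i)==2: W=[(280,350,165,235),(235,295,155,215)]; show('bot.png',[T,S],ms,BOT,*lying(r[0]),W)
W=[(213,256,160,240),(217,315,190,244)]
ms=[mask(T,W[0]),mask(S,W[1])]
for i in([0,1],[0],[1]): print(fit([[T,S][k] for k in i],[ms[k] for k in i],clampm(),flat,[.619,.076,-.139],[.01,.01,.1]))
E
```

```text
(array([ 0.5791046 , -0.15528714, -2.1844403 ]), np.float64(456.25098039215686), [np.float64(691.0), np.float64(959.0)])
(array([ 0.57680967, -0.15474203, -2.1678161 ]), np.float64(98.80000000000001), [np.float64(691.0)])
(array([ 0.58149816, -0.15785656, -2.21465273]), np.float64(353.00392156862745), [np.float64(959.0)])
(array([ 0.6202144 ,  0.07207718, -0.15054378]), np.float64(1451.9254901960785), [np.float64(1676.0), np.float64(3855.0)])
(array([ 0.61907809,  0.07678634, -0.13105365]), np.float64(68.35686274509804), [np.float64(1676.0)])
(array([ 0.61836585,  0.05893668, -0.22776153]), np.float64(1253.1333333333332), [np.float64(3855.0)])
```

View pics/bot.png

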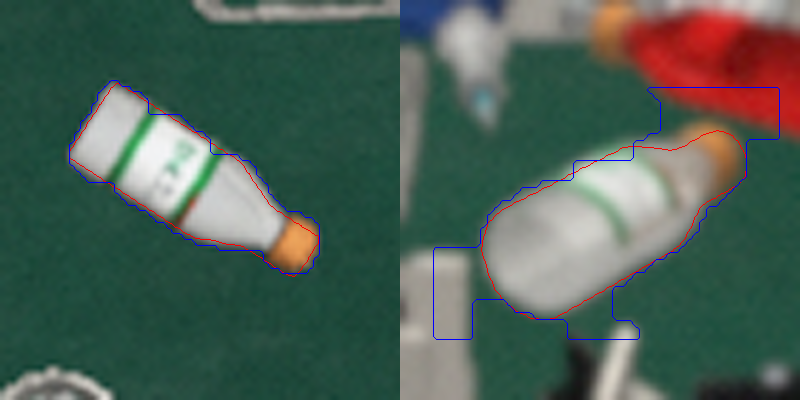

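```bash
cat >> h.py <<'E'
def go(p,yaw=None):
    "slide and turn from the current pose to TCP p, yaw"
    s=get_state(); M=R.from_euler('xyz',s['eef_rot'],degrees=True).as_matrix()
    d=M.T@(np.array(p)-s['tcp_pos'])/.15; t=0 if yaw is None else -((yaw-s['eef_rot'][2]+180)%360-180)/90
    print('slide',np.round(d,3).tolist(),'turn',round(t,3),'| tcp',np.round(s['tcp_pos'],4).tolist(),np.round(s['eef_rot'],1).tolist(),'t',round(s['time_s'],1))
E
python3 -c "
from h import *
go([.486,-.287,.11],-124.6)"
```

```text
slide [-2.102, 1.379, 0.777] turn -0.332 | tcp [0.2904, -0.6093, 0.2266] [-180.0, 0.0, -154.5] t 1.3
```

send_rows([
  {"slide": [-0.2,0.13,0.0],"turn": 0,"gripper": 1},
  {"slide": [-0.4,0.26,0.05],"turn": 0,"gripper": 1},
  {"slide": [-0.6,0.4,0.1],"turn": 0,"gripper": 1},
  {"slide": [-0.8,0.53,0.15],"turn": 0,"gripper": 1},
  {"slide": [-1,0.66,0.2],"turn": 0,"gripper": 1},
], newtons=10)

```text
time_s: 1.72
tcp_pos: [0.3837, -0.454, 0.1964]
eef_rot: [-180.0, 0.0, -154.5]
contact_force: [1.6, 0.3, -0.1]
gripper_width: 0.0882
gripper_force: 0.0
```

send_rows([
  {"slide": [-0.2,0.13,0.05],"turn": 0,"gripper": 1},
  {"slide": [-0.4,0.26,0.1],"turn": 0,"gripper": 1},
  {"slide": [-0.6,0.4,0.15],"turn": 0,"gripper": 1},
  {"slide": [-0.8,0.53,0.2],"turn": 0,"gripper": 1},
  {"slide": [-1,0.66,0.25],"turn": 0,"gripper": 1},
])

```text
time_s: 2.13
tcp_pos: [0.4768, -0.2999, 0.1591]
eef_rot: [-180.0, 0.0, -154.5]
contact_force: [0.6, -0.3, 0.0]
gripper_width: 0.0875
gripper_force: 0.0
```

send_rows([
  {"slide": [-0.1,0.06,0.1],"turn": -0.07,"gripper": 1},
  {"slide": [-0.1,0.06,0.2],"turn": -0.14,"gripper": 1},
  {"slide": [-0.1,0.06,0.3],"turn": -0.21,"gripper": 1},
  {"slide": [-0.1,0.06,0.32],"turn": -0.28,"gripper": 1},
  {"slide": [-0.1,0.06,0.32],"turn": -0.332,"gripper": 1},
])

```text
time_s: 2.55
tcp_pos: [0.485, -0.2863, 0.1096]
eef_rot: [179.9, -0.0, -124.3]
contact_force: [-0.5, -0.7, 0.5]
gripper_width: 0.088
gripper_force: 0.0
```

```bash
python3 -c "
from h import *
go([.486,-.287,.013],-124.6)"
```

```text
slide [-0.001, -0.01, 0.644] turn 0.004 | tcp [0.485, -0.2863, 0.1096] [179.9, -0.0, -124.3] t 2.5
```

send_rows([
  {"slide": [0,-0.01,0.15],"turn": 0,"gripper": 1},
  {"slide": [0,-0.01,0.3],"turn": 0,"gripper": 1},
  {"slide": [0,-0.01,0.45],"turn": 0,"gripper": 1},
  {"slide": [0,-0.01,0.58],"turn": 0,"gripper": 1},
  {"slide": [0,-0.01,0.645],"turn": 0,"gripper": 1},
])

```text
time_s: 2.97
tcp_pos: [0.4857, -0.2874, 0.0121]
eef_rot: [179.8, -0.0, -124.7]
contact_force: [-0.8, -0.0, -0.5]
gripper_width: 0.0872
gripper_force: 0.0
```

send_rows([
  {"slide": [0,0,0],"turn": 0,"gripper": 0},
  {"slide": [0,0,0],"turn": 0,"gripper": 0},
  {"slide": [0,0,0],"turn": 0,"gripper": 0},
  {"slide": [0,0,0],"turn": 0,"gripper": 0},
  {"slide": [0,0,0],"turn": 0,"gripper": 0},
], newtons=10)

```text
time_s: 3.38
tcp_pos: [0.4877, -0.2879, 0.0155]
eef_rot: [-179.9, 0.0, -124.6]
contact_force: [0.7, 0.5, 1.3]
gripper_width: 0.0597
gripper_force: 0.0
```

send_rows([
  {"slide": [0,0,0],"turn": 0,"gripper": 0},
  {"slide": [0,0,0],"turn": 0,"gripper": 0},
  {"slide": [0,0,0],"turn": 0,"gripper": 0},
  {"slide": [0,0,0],"turn": 0,"gripper": 0},
  {"slide": [0,0,0],"turn": 0,"gripper": 0},
])

```text
time_s: 3.8
tcp_pos: [0.4871, -0.2878, 0.0145]
eef_rot: [-180.0, 0.0, -124.6]
contact_force: [-1.3, 1.0, 1.6]
gripper_width: 0.0336
gripper_force: 10.0
```

```bash
python3 -c "
from h import *
go([.486,-.287,.013],-124.6)
import numpy as np
for f in np.radians(np.arange(0,91,10)):
    print(round(np.degrees(f)),np.round([(160*np.cos(f)-31.5*np.sin(f)-160)/150,-(160*np.sin(f)+31.5*np.cos(f)-31.5)/150],3))
"
```

```text
slide [-0.0, 0.009, 0.01] turn -0.0 | tcp [0.4871, -0.2878, 0.0145] [-180.0, 0.0, -124.6] t 3.8
0 [ 0. -0.]
10 [-0.053 -0.182]
20 [-0.136 -0.352]
30 [-0.248 -0.505]
40 [-0.385 -0.637]
50 [-0.542 -0.742]
60 [-0.715 -0.819]
70 [-0.899 -0.864]
80 [-1.088 -0.877]
90 [-1.277 -0.857]
```

send_rows([
  {"slide": [-0.028,0,-0.115],"turn": 0,"gripper": 0},
  {"slide": [-0.067,0,-0.225],"turn": 0,"gripper": 0},
  {"slide": [-0.117,0,-0.33],"turn": 0,"gripper": 0},
  {"slide": [-0.178,0,-0.425],"turn": 0,"gripper": 0},
  {"slide": [-0.248,0,-0.515],"turn": 0,"gripper": 0},
])

```text
time_s: 4.22
tcp_pos: [0.5076, -0.2569, 0.092]
eef_rot: [179.9, -0.0, -124.7]
contact_force: [0.3, 1.1, -2.8]
gripper_width: 0.0335
gripper_force: 10.0
```

send_rows([
  {"slide": [-0.079,0,-0.082],"turn": 0,"gripper": 0},
  {"slide": [-0.167,0,-0.155],"turn": 0,"gripper": 0},
  {"slide": [-0.261,0,-0.218],"turn": 0,"gripper": 0},
  {"slide": [-0.362,0,-0.271],"turn": 0,"gripper": 0},
  {"slide": [-0.467,0,-0.314],"turn": 0,"gripper": 0},
])

```text
time_s: 4.63
tcp_pos: [0.5484, -0.1987, 0.1395]
eef_rot: [-180.0, -0.0, -124.6]
contact_force: [-0.2, -0.3, -1.0]
gripper_width: 0.0339
gripper_force: 10.0
```

```bash
python3 - <<'E'
from h import *
c=snap('side'); cv2.imwrite('pics/arc.png',cv2.resize(c['img'][90:250,170:330,::-1],(480,480)))
go([.5,-.28,.1])
print(get_state()['contact_force'],get_state()['gripper_width'])
E
```

```text
slide [0.648, -0.034, 0.269] turn 0 | tcp [0.5509, -0.197, 0.1405] [-179.9, 0.1, -124.6] t 4.7
[2.53530095 1.16787339 0.24160573] 0.03323635836798599
```

View pics/arc.png

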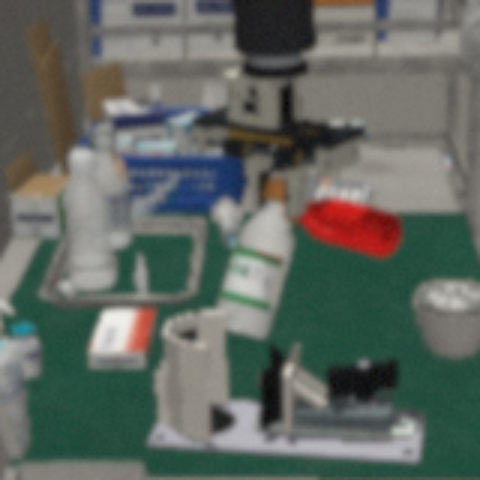

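send_rows([
  {"slide": [-0.11,0,-0.031],"turn": 0,"gripper": 0},
  {"slide": [-0.222,0,-0.055],"turn": 0,"gripper": 0},
  {"slide": [-0.335,0,-0.065],"turn": 0,"gripper": 0},
  {"slide": [-0.449,0,-0.065],"turn": 0,"gripper": 0},
  {"slide": [-0.562,0,-0.06],"turn": 0,"gripper": 0},
])

```text
time_s: 5.1
tcp_pos: [0.5967, -0.1284, 0.1473]
eef_rot: [180.0, -0.0, -124.6]
contact_force: [0.7, -0.7, -2.8]
gripper_width: 0.034
gripper_force: 10.0
```

send_rows([
  {"slide": [0,0,0],"turn": 0,"gripper": 0},
  {"slide": [0,0,0],"turn": 0,"gripper": 0},
  {"slide": [0,0,0],"turn": 0,"gripper": 0},
  {"slide": [0,0,0],"turn": 0,"gripper": 0},
  {"slide": [0,0,0],"turn": 0,"gripper": 0},
])

```text
time_s: 5.52
tcp_pos: [0.5957, -0.1303, 0.1476]
eef_rot: [180.0, 0.0, -124.7]
contact_force: [0.8, 1.3, 1.0]
gripper_width: 0.0338
gripper_force: 10.0
```

```bash
python3 - <<'E'
from fit import *
go([.595,-.129,.141])
c=snap('side'); T=snap('top')
# side tilt fit: free bottom point & tilt in axis plane
w=(235,300,135,212)
s=get_state();a=np.radians(-124.6)
g=np.array(s['tcp_pos'])+[0,0,.019]
for tilt in (-20,-10,0,10): pass
def pose(p): # p: tilt along tool x (deg/50), s offset from grip
    d=np.array([np.cos(a)*np.sin(p[0]),np.sin(a)*np.sin(p[0]),np.cos(p[0])]); u=np.cross(d,[1,0,0]);u/=np.linalg.norm(u)
    return np.column_stack([np.cross(u,d),u,d]), g-p[1]*d
i=cv2.GaussianBlur(c['img'],(0,0),.7).astype(int)
cv2.imwrite('pics/up.png',cv2.resize(c['img'][110:250,190:330,::-1],(560,560),interpolation=cv2.INTER_CUBIC))
E
```

```text
slide [-0.004, 0.009, 0.044] turn 0 | tcp [0.5957, -0.1303, 0.1476] [180.0, 0.0, -124.7] t 5.5
```

View pics/up.png

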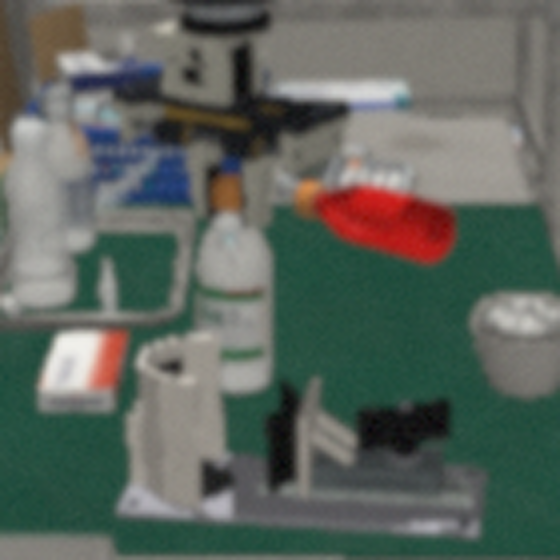

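send_rows([
  {"slide": [0,0,0.01],"turn": 0,"gripper": 0},
  {"slide": [0,0,0.02],"turn": 0,"gripper": 0},
  {"slide": [0,0,0.03],"turn": 0,"gripper": 0},
  {"slide": [0,0,0.04],"turn": 0,"gripper": 0},
  {"slide": [0,0,0.04],"turn": 0,"gripper": 0},
])

```text
time_s: 6.03
tcp_pos: [0.5973, -0.1305, 0.144]
eef_rot: [-179.8, 0.1, -124.6]
contact_force: [-0.2, 2.5, 11.9]
gripper_width: 0.0341
gripper_force: 10.0
```

send_rows([
  {"slide": [0,0,0],"turn": 0,"gripper": 0.38},
  {"slide": [0,0,0],"turn": 0,"gripper": 0.4},
  {"slide": [0,0,0],"turn": 0,"gripper": 0.45},
  {"slide": [0,0,0],"turn": 0,"gripper": 0.55},
  {"slide": [0,0,0],"turn": 0,"gripper": 0.7},
])

```text
time_s: 6.45
tcp_pos: [0.5953, -0.1305, 0.1412]
eef_rot: [179.9, -0.0, -124.7]
contact_force: [0.1, 0.2, -0.5]
gripper_width: 0.0475
gripper_force: 0.0
```

send_rows([
  {"slide": [0,0,0],"turn": 0,"gripper": 0.8},
  {"slide": [0,0,0],"turn": 0,"gripper": 0.8},
  {"slide": [0,0,0],"turn": 0,"gripper": 0.8},
  {"slide": [0,0,0],"turn": 0,"gripper": 0.8},
  {"slide": [0,0,0],"turn": 0,"gripper": 0.8},
])

```text
time_s: 6.87
tcp_pos: [0.5958, -0.1302, 0.1416]
eef_rot: [180.0, -0.0, -124.6]
contact_force: [-0.4, 0.3, 0.2]
gripper_width: 0.0694
gripper_force: 0.0
```

```bash
python3 - <<'E'
from fit import *
go([.595,-.129,.141])
c=snap('side'); t=snap('top')
print([(np.round(d['location'],3).tolist(),round(d['p'],2)) for d in optics.look_for('side','bottle')])
b=np.array(get_state()['tcp_pos']);b[2]=0
m=sil(c,BOT,np.eye(3),b); i=cv2.resize(c['img'][120:220,190:310,::-1],(720,600),interpolation=cv2.INTER_CUBIC)
cn,_=cv2.findContours((cv2.resize(m[120:220,190:310],(720,600))>.5).astype(np.uint8),0,2); cv2.drawContours(i,cn,-1,(0,0,255),1)
cv2.imwrite('pics/stand.png',i)
E
```

```text
slide [-0.004, 0.009, 0.004] turn 0 | tcp [0.5958, -0.1302, 0.1416] [180.0, -0.0, -124.6] t 6.9
[([0.596, -0.101, 0.092], 0.88), ([0.457, -0.43, 0.039], 0.56)]
```

View pics/stand.png

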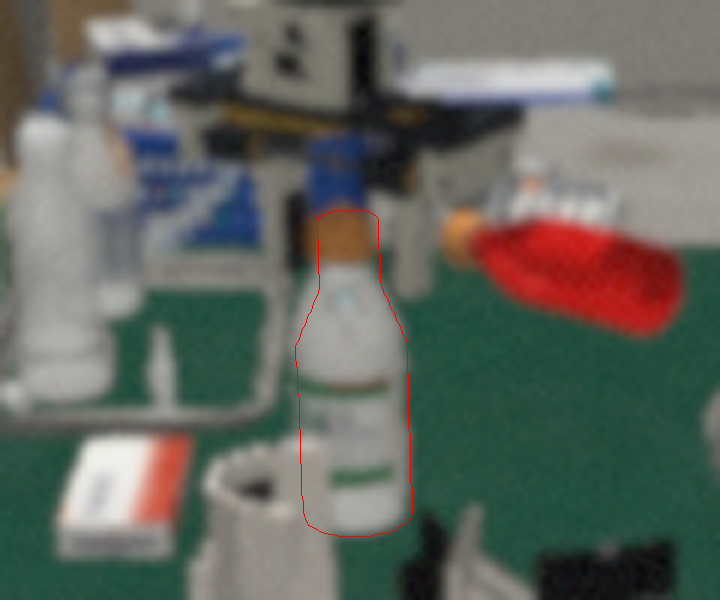

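send_rows([
  {"slide": [0,0,0],"turn": 0,"gripper": 0.4},
  {"slide": [0,0,0],"turn": 0,"gripper": 0.3},
  {"slide": [0,0,0],"turn": 0,"gripper": 0.2},
  {"slide": [0,0,0],"turn": 0,"gripper": 0},
  {"slide": [0,0,0],"turn": 0,"gripper": 0},
], newtons=30)

```text
time_s: 7.43
tcp_pos: [0.5958, -0.1301, 0.1417]
eef_rot: [180.0, 0.0, -124.6]
contact_force: [0.3, -0.4, -0.3]
gripper_width: 0.0421
gripper_force: 0.0
```

send_rows([
  {"slide": [0,0,0],"turn": 0,"gripper": 0},
  {"slide": [0,0,0],"turn": 0,"gripper": 0},
  {"slide": [0,0,0],"turn": 0,"gripper": 0},
  {"slide": [0,0,0],"turn": 0,"gripper": 0},
  {"slide": [0,0,0],"turn": 0,"gripper": 0},
])

```text
time_s: 7.85
tcp_pos: [0.5958, -0.1302, 0.1417]
eef_rot: [-180.0, 0.0, -124.6]
contact_force: [0.2, -0.0, 0.2]
gripper_width: 0.0333
gripper_force: 30.0
```

send_rows([
  {"slide": [0,0,-0.1],"turn": 0,"gripper": 0},
  {"slide": [0,0,-0.3],"turn": 0,"gripper": 0},
  {"slide": [0,0,-0.5],"turn": 0,"gripper": 0},
  {"slide": [0,0,-0.7],"turn": 0,"gripper": 0},
  {"slide": [0,0,-0.9],"turn": 0,"gripper": 0},
])

```text
time_s: 8.27
tcp_pos: [0.5951, -0.13, 0.2773]
eef_rot: [179.9, -0.0, -124.6]
contact_force: [0.9, -0.1, -2.9]
gripper_width: 0.0336
gripper_force: 30.0
```

send_rows([
  {"slide": [0,0,0],"turn": -0.06,"gripper": 0},
  {"slide": [0,0,0],"turn": -0.12,"gripper": 0},
  {"slide": [0,0,0],"turn": -0.18,"gripper": 0},
  {"slide": [0,0,0],"turn": -0.24,"gripper": 0},
  {"slide": [0,0,0],"turn": -0.293,"gripper": 0},
])

```text
time_s: 8.68
tcp_pos: [0.5952, -0.13, 0.2759]
eef_rot: [179.9, 0.0, -98.0]
contact_force: [0.0, 0.9, -2.7]
gripper_width: 0.0337
gripper_force: 30.0
```

```bash
python3 - <<'E'
from fit import *
s=get_state(); print(np.round(s['joints'],1),s['gripper_width'],s['gripper_force'])
go([.6076,.0769,.275],-98.2)
E
```

```text
[  6.   12.9  -3.5  -0.  -73.6 -14. ] 0.03372563233286063 29.997673630714417
slide [-1.377, 0.11, 0.006] turn 0.002 | tcp [0.5952, -0.13, 0.2759] [179.9, 0.0, -98.0] t 8.7
```

send_rows([
  {"slide": [-0.12,0.01,0],"turn": 0,"gripper": 0},
  {"slide": [-0.26,0.02,0],"turn": 0,"gripper": 0},
  {"slide": [-0.4,0.03,0],"turn": 0,"gripper": 0},
  {"slide": [-0.55,0.04,0],"turn": 0,"gripper": 0},
  {"slide": [-0.7,0.055,0],"turn": 0,"gripper": 0},
])

```text
time_s: 9.1
tcp_pos: [0.6022, -0.0241, 0.2759]
eef_rot: [179.9, -0.0, -98.3]
contact_force: [0.5, -0.3, -3.7]
gripper_width: 0.0335
gripper_force: 30.0
```

send_rows([
  {"slide": [-0.15,0.01,0],"turn": 0,"gripper": 0},
  {"slide": [-0.3,0.02,0],"turn": 0,"gripper": 0},
  {"slide": [-0.45,0.03,0],"turn": 0,"gripper": 0},
  {"slide": [-0.58,0.04,0],"turn": 0,"gripper": 0},
  {"slide": [-0.677,0.055,0],"turn": 0,"gripper": 0},
])

```text
time_s: 9.52
tcp_pos: [0.6088, 0.0782, 0.2758]
eef_rot: [179.9, -0.0, -98.2]
contact_force: [-0.1, 0.2, -3.8]
gripper_width: 0.0337
gripper_force: 30.0
```

send_rows([
  {"slide": [0,0,0],"turn": 0,"gripper": 0},
  {"slide": [0,0,0],"turn": 0,"gripper": 0},
  {"slide": [0,0,0],"turn": 0,"gripper": 0},
  {"slide": [0,0,0],"turn": 0,"gripper": 0},
  {"slide": [0,0,0],"turn": 0,"gripper": 0},
])

```text
time_s: 9.93
tcp_pos: [0.6091, 0.0758, 0.2767]
eef_rot: [180.0, -0.0, -98.3]
contact_force: [-0.4, 0.1, -2.3]
gripper_width: 0.0337
gripper_force: 30.0
```

```bash
python3 - <<'E'
from fit import *
go([.6076,.0769,.152],-98.2)
c=snap('side'); s=get_state(); b=np.array(s['tcp_pos']); b[2]+=.019-.160
x0,x1,y0,y1=190,310,115,245
i=cv2.resize(c['img'][y0:y1,x0:x1,::-1],(550,596),interpolation=cv2.INTER_CUBIC)
for parts,t,M,col in((BOT,b,np.eye(3),(0,0,255)),(clampm(),np.array([.6195,.0752,0]),R.from_euler('z',-.143).as_matrix(),(255,0,0))):
    m=sil(c,parts,M,t)
    cn,_=cv2.findContours((cv2.resize(m[y0:y1,x0:x1],(550,596))>.5).astype(np.uint8),0,2); cv2.drawContours(i,cn,-1,col,1)
cv2.imwrite('pics/over.png',i)
E
```

```text
slide [-0.006, 0.011, 0.831] turn -0.001 | tcp [0.6091, 0.0758, 0.2767] [180.0, -0.0, -98.3] t 9.9
```

View pics/over.png

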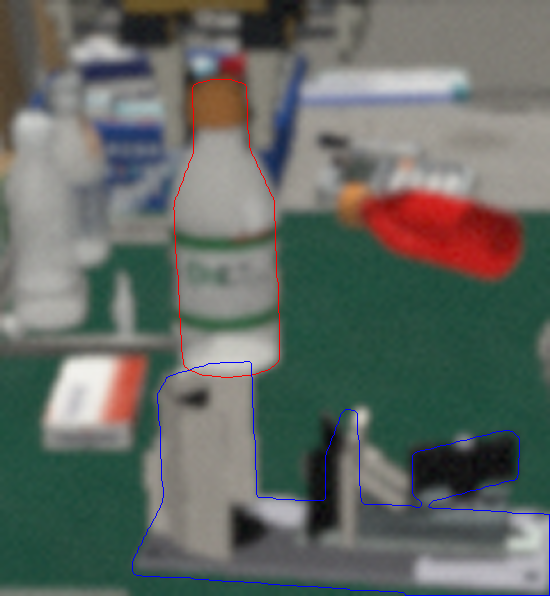

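send_rows([
  {"slide": [-0.005,0.01,0.12],"turn": 0,"gripper": 0},
  {"slide": [-0.005,0.01,0.24],"turn": 0,"gripper": 0},
  {"slide": [-0.005,0.01,0.36],"turn": 0,"gripper": 0},
  {"slide": [-0.005,0.01,0.48],"turn": 0,"gripper": 0},
  {"slide": [-0.005,0.01,0.6],"turn": 0,"gripper": 0},
])

```text
time_s: 10.4
tcp_pos: [0.6078, 0.077, 0.1861]
eef_rot: [-180.0, 0.0, -98.3]
contact_force: [0.0, 0.5, -3.7]
gripper_width: 0.0333
gripper_force: 30.0
```

```bash
python3 - <<'E'
from fit import *
go([.6076,.0769,.152],-98.2); s=get_state(); print(s['contact_force'],s['moment'])
E
```

```text
slide [0.001, 0.001, 0.227] turn -0.001 | tcp [0.6078, 0.077, 0.1861] [-180.0, 0.0, -98.3] t 10.4
[ 0.02552036  0.51240547 -3.73686239] [ 0.03198903  0.08130336 -0.03080227]
```

Inside the saddle without contact. Lower the rest.

send_rows([
  {"slide": [0,0,0.06],"turn": 0,"gripper": 0},
  {"slide": [0,0,0.12],"turn": 0,"gripper": 0},
  {"slide": [0,0,0.17],"turn": 0,"gripper": 0},
  {"slide": [0,0,0.2],"turn": 0,"gripper": 0},
  {"slide": [0,0,0.215],"turn": 0,"gripper": 0},
])

```text
time_s: 10.82
tcp_pos: [0.6079, 0.0775, 0.1542]
eef_rot: [-180.0, -0.0, -98.3]
contact_force: [-0.3, -0.9, -1.5]
gripper_width: 0.0336
gripper_force: 30.0
```

send_rows([
  {"slide": [0,0,0.003],"turn": 0,"gripper": 0},
  {"slide": [0,0,0.006],"turn": 0,"gripper": 0},
  {"slide": [0,0,0.009],"turn": 0,"gripper": 0},
  {"slide": [0,0,0.012],"turn": 0,"gripper": 0},
  {"slide": [0,0,0.012],"turn": 0,"gripper": 0},
])

```text
time_s: 11.23
tcp_pos: [0.6079, 0.0777, 0.1529]
eef_rot: [-180.0, 0.0, -98.3]
contact_force: [-0.2, -0.1, -3.9]
gripper_width: 0.0334
gripper_force: 30.0
```

send_rows([
  {"slide": [0,0,0.004],"turn": 0,"gripper": 0},
  {"slide": [0,0,0.008],"turn": 0,"gripper": 0},
  {"slide": [0,0,0.011],"turn": 0,"gripper": 0},
  {"slide": [0,0,0.014],"turn": 0,"gripper": 0},
  {"slide": [0,0,0.014],"turn": 0,"gripper": 0},
])

```text
time_s: 11.65
tcp_pos: [0.6081, 0.0775, 0.1516]
eef_rot: [-179.9, 0.0, -98.2]
contact_force: [-1.9, -0.8, 4.4]
gripper_width: 0.0334
gripper_force: 30.0
```

send_rows([
  {"slide": [0,-0.01,0],"turn": 0,"gripper": 0},
  {"slide": [0,-0.02,0],"turn": 0,"gripper": 0},
  {"slide": [0,-0.03,0],"turn": 0,"gripper": 0},
  {"slide": [0,-0.04,0],"turn": 0,"gripper": 0},
  {"slide": [0,-0.05,0],"turn": 0,"gripper": 0},
])

```text
time_s: 12.07
tcp_pos: [0.6151, 0.0764, 0.1517]
eef_rot: [-180.0, -0.0, -98.2]
contact_force: [-4.6, 0.5, 9.8]
gripper_width: 0.0338
gripper_force: 30.0
```

send_rows([
  {"slide": [0,-0.005,0],"turn": 0,"gripper": 0},
  {"slide": [0,-0.01,0],"turn": 0,"gripper": 0},
  {"slide": [0,-0.015,0],"turn": 0,"gripper": 0},
  {"slide": [0,-0.015,0],"turn": 0,"gripper": 0},
  {"slide": [0,-0.015,0],"turn": 0,"gripper": 0},
])

```text
time_s: 12.48
tcp_pos: [0.6163, 0.076, 0.1517]
eef_rot: [179.9, -0.0, -98.2]
contact_force: [-7.2, 0.5, 9.6]
gripper_width: 0.0336
gripper_force: 30.0
```

send_rows([
  {"slide": [0,0,0],"turn": 0,"gripper": 0.4},
  {"slide": [0,0,0],"turn": 0,"gripper": 0.45},
  {"slide": [0,0,0],"turn": 0,"gripper": 0.55},
  {"slide": [0,0,0],"turn": 0,"gripper": 0.7},
  {"slide": [0,0,0],"turn": 0,"gripper": 0.8},
])

```text
time_s: 12.9
tcp_pos: [0.6178, 0.0763, 0.1505]
eef_rot: [-180.0, 0.0, -98.3]
contact_force: [0.0, 0.9, -0.2]
gripper_width: 0.0544
gripper_force: 0.0
```

send_rows([
  {"slide": [0,0,-0.02],"turn": 0,"gripper": 0.8},
  {"slide": [0,0,-0.1],"turn": 0,"gripper": 0.8},
  {"slide": [0,0,-0.3],"turn": 0,"gripper": 0.8},
  {"slide": [0,0,-0.5],"turn": 0,"gripper": 0.8},
  {"slide": [0,0,-0.75],"turn": 0,"gripper": 0.8},
])

```text
time_s: 13.32
tcp_pos: [0.6166, 0.0759, 0.2628]
eef_rot: [179.8, -0.1, -98.3]
contact_force: [0.4, 0.1, -0.8]
gripper_width: 0.0699
gripper_force: 0.0
```

```bash
python3 - <<'E'
from fit import *
go([.458,.0984,.265],29)
c=snap('side'); b=np.array([.6195,.0752,.01])
x0,x1,y0,y1=190,310,115,245
i=cv2.resize(c['img'][y0:y1,x0:x1,::-1],(550,596),interpolation=cv2.INTER_CUBIC)
for parts,t,M,col in((BOT,b,np.eye(3),(0,0,255)),(clampm(),np.array([.6195,.0752,0]),R.from_euler('z',-.143).as_matrix(),(255,0,0))):
    m=sil(c,parts,M,t)
    cn,_=cv2.findContours((cv2.resize(m[y0:y1,x0:x1],(550,596))>.5).astype(np.uint8),0,2); cv2.drawContours(i,cn,-1,col,1)
cv2.imwrite('pics/home.png',i)
E
```

```text
slide [0.004, 1.068, -0.012] turn -1.414 | tcp [0.6166, 0.0759, 0.2628] [179.8, -0.1, -98.3] t 13.3
```

View pics/home.png

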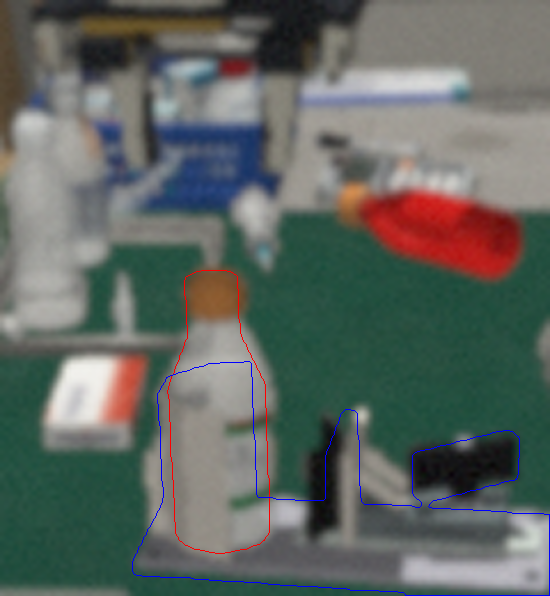

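send_rows([
  {"slide": [0,0.2,-0.02],"turn": -0.07,"gripper": 0.8},
  {"slide": [0,0.4,-0.02],"turn": -0.14,"gripper": 0.7},
  {"slide": [0,0.6,-0.02],"turn": -0.21,"gripper": 0.6},
  {"slide": [0,0.8,-0.02],"turn": -0.28,"gripper": 0.6},
  {"slide": [0,1,-0.02],"turn": -0.35,"gripper": 0.6},
])

```text
time_s: 13.78
tcp_pos: [0.4678, 0.0977, 0.266]
eef_rot: [-180.0, 0.0, -66.5]
contact_force: [-0.1, 0.7, 0.9]
gripper_width: 0.0542
gripper_force: 0.0
```

send_rows([
  {"slide": [0,0,0],"turn": -0.07,"gripper": 0.6},
  {"slide": [0,0,0],"turn": -0.14,"gripper": 0.6},
  {"slide": [0,0,0],"turn": -0.21,"gripper": 0.6},
  {"slide": [0,0,0],"turn": -0.28,"gripper": 0.6},
  {"slide": [0,0,0],"turn": -0.35,"gripper": 0.6},
])

```text
time_s: 14.2
tcp_pos: [0.4691, 0.0979, 0.2664]
eef_rot: [-179.9, -0.0, -34.9]
contact_force: [0.8, 1.6, 0.4]
gripper_width: 0.0523
gripper_force: 0.0
```

send_rows([
  {"slide": [0,0,0],"turn": -0.07,"gripper": 0.6},
  {"slide": [0,0,0],"turn": -0.14,"gripper": 0.6},
  {"slide": [0,0,0],"turn": -0.21,"gripper": 0.6},
  {"slide": [0,0,0],"turn": -0.28,"gripper": 0.6},
  {"slide": [0,0,0],"turn": -0.35,"gripper": 0.6},
])

```text
time_s: 14.62
tcp_pos: [0.4691, 0.0978, 0.2662]
eef_rot: [-180.0, -0.0, -3.5]
contact_force: [-0.2, 0.1, 0.1]
gripper_width: 0.0526
gripper_force: 0.0
```

send_rows([
  {"slide": [0,0,0],"turn": -0.07,"gripper": 0.6},
  {"slide": [0,0,0],"turn": -0.14,"gripper": 0.6},
  {"slide": [0,0,0],"turn": -0.21,"gripper": 0.6},
  {"slide": [0,0,0],"turn": -0.28,"gripper": 0.6},
  {"slide": [0,0,0],"turn": -0.35,"gripper": 0.6},
])

```text
time_s: 15.03
tcp_pos: [0.4692, 0.0978, 0.2662]
eef_rot: [-180.0, -0.0, 28.0]
contact_force: [-0.0, -0.2, 1.0]
gripper_width: 0.0528
gripper_force: 0.0
```

```bash
python3 - <<'E'
from fit import *
go([.458,.0984,.055],29); print(np.round(get_state()['joints'],1))
E
```

```text
slide [-0.065, -0.039, 1.408] turn -0.011 | tcp [0.4692, 0.0978, 0.2662] [-180.0, -0.0, 28.0] t 15.0
[ 35.4   0.2 -19.5   0.  -70.3  82.7]
```

send_rows([
  {"slide": [-0.065,-0.039,0.2],"turn": -0.011,"gripper": 0.5},
  {"slide": [-0.065,-0.039,0.4],"turn": -0.011,"gripper": 0.5},
  {"slide": [-0.065,-0.039,0.6],"turn": -0.011,"gripper": 0.5},
  {"slide": [-0.065,-0.039,0.8],"turn": -0.011,"gripper": 0.5},
  {"slide": [-0.065,-0.039,1],"turn": -0.011,"gripper": 0.5},
])

```text
time_s: 15.45
tcp_pos: [0.4579, 0.0985, 0.1153]
eef_rot: [-180.0, -0.1, 28.7]
contact_force: [-0.1, 0.4, -0.1]
gripper_width: 0.0441
gripper_force: 0.0
```

```bash
python3 - <<'E'
from fit import *
go([.458,.0984,.054],29)
for cam in('top','side'):
    c=snap(cam); print([(np.round(d['location'],3).tolist(),round(d['p'],2)) for n in('knob','knob_grip') for d in optics.look_for(cam,n)])
x0,x1,y0,y1=250,330,170,250
i=cv2.resize(c['img'][y0:y1,x0:x1,::-1],(560,560),interpolation=cv2.INTER_CUBIC)
cv2.imwrite('pics/knob.png',i)
E
```

```text
slide [-0.0, 0.001, 0.408] turn -0.003 | tcp [0.4579, 0.0985, 0.1153] [-180.0, -0.1, 28.7] t 15.4
[]
[([0.46, 0.101, 0.066], 0.65), ([0.46, 0.108, 0.068], 0.7)]
```

View pics/knob.png

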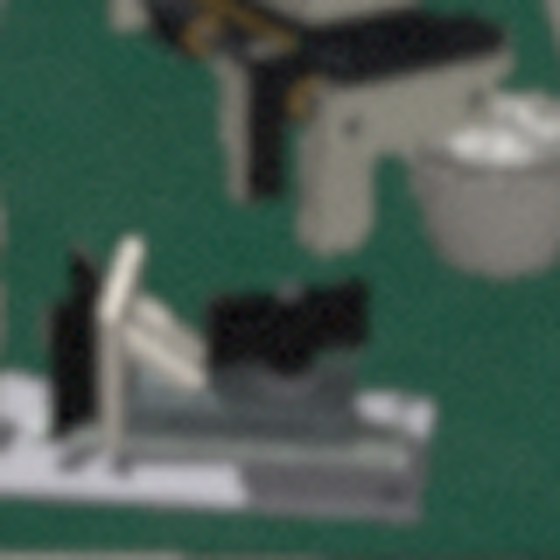

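send_rows([
  {"slide": [0,0,0.1],"turn": 0,"gripper": 0.5},
  {"slide": [0,0,0.2],"turn": 0,"gripper": 0.5},
  {"slide": [0,0,0.3],"turn": 0,"gripper": 0.5},
  {"slide": [0,0,0.37],"turn": 0,"gripper": 0.5},
  {"slide": [0,0,0.408],"turn": 0,"gripper": 0.5},
])

```text
time_s: 16.17
tcp_pos: [0.4584, 0.0989, 0.0555]
eef_rot: [-180.0, -0.1, 28.7]
contact_force: [0.0, 0.2, -0.2]
gripper_width: 0.0439
gripper_force: 0.0
```

send_rows([
  {"slide": [0,0,0],"turn": 0,"gripper": 0.35},
  {"slide": [0,0,0],"turn": 0,"gripper": 0.25},
  {"slide": [0,0,0],"turn": 0,"gripper": 0.15},
  {"slide": [0,0,0],"turn": 0,"gripper": 0},
  {"slide": [0,0,0],"turn": 0,"gripper": 0},
], newtons=15)

```text
time_s: 16.58
tcp_pos: [0.458, 0.0984, 0.0556]
eef_rot: [180.0, -0.1, 28.7]
contact_force: [1.6, 0.6, 3.5]
gripper_width: 0.0163
gripper_force: 13.7
```

send_rows([
  {"slide": [0,0,0],"turn": 0,"gripper": 0},
  {"slide": [0,0,0],"turn": 0,"gripper": 0},
  {"slide": [0,0,0],"turn": 0,"gripper": 0},
  {"slide": [0,0,0],"turn": 0,"gripper": 0},
  {"slide": [0,0,0],"turn": 0,"gripper": 0},
])

```text
time_s: 17.0
tcp_pos: [0.4585, 0.0987, 0.0555]
eef_rot: [180.0, -0.1, 28.7]
contact_force: [0.4, -1.0, 6.4]
gripper_width: 0.0147
gripper_force: 14.5
```

```bash
python3 - <<'E'
from fit import *
d=np.array([np.cos(-.143),np.sin(-.143),0]); s=get_state()
print(s['contact_force'],s['moment']); go(s['tcp_pos']+.045*d)
E
```

```text
[ 0.36019525 -1.00451505  6.40671587] [-0.80112195 -0.31706049 -0.09420363]
slide [0.24, 0.18, 0.0] turn 0 | tcp [0.4585, 0.0987, 0.0555] [180.0, -0.1, 28.7] t 17.0
```

send_rows([
  {"slide": [0.035,0.026,0],"turn": 0,"gripper": 0},
  {"slide": [0.075,0.056,0],"turn": 0,"gripper": 0},
  {"slide": [0.115,0.086,0],"turn": 0,"gripper": 0},
  {"slide": [0.15,0.112,0],"turn": 0,"gripper": 0},
  {"slide": [0.18,0.135,0],"turn": 0,"gripper": 0},
], newtons=25)

```text
time_s: 17.42
tcp_pos: [0.492, 0.0941, 0.0555]
eef_rot: [-180.0, -0.1, 28.7]
contact_force: [-1.5, 2.3, 7.9]
gripper_width: 0.0142
gripper_force: 24.8
```

send_rows([
  {"slide": [0.01,0.0075,0],"turn": 0,"gripper": 0},
  {"slide": [0.02,0.015,0],"turn": 0,"gripper": 0},
  {"slide": [0.03,0.0225,0],"turn": 0,"gripper": 0},
  {"slide": [0.03,0.0225,0],"turn": 0,"gripper": 0},
  {"slide": [0.03,0.0225,0],"turn": 0,"gripper": 0},
])

```text
time_s: 17.83
tcp_pos: [0.4975, 0.0934, 0.0555]
eef_rot: [-180.0, -0.1, 28.7]
contact_force: [0.7, 0.4, 6.3]
gripper_width: 0.0139
gripper_force: 24.8
```

send_rows([
  {"slide": [0.006,0.0045,0],"turn": 0,"gripper": 0},
  {"slide": [0.012,0.009,0],"turn": 0,"gripper": 0},
  {"slide": [0.018,0.0135,0],"turn": 0,"gripper": 0},
  {"slide": [0.018,0.0135,0],"turn": 0,"gripper": 0},
  {"slide": [0.018,0.0135,0],"turn": 0,"gripper": 0},
])

```text
time_s: 18.25
tcp_pos: [0.5003, 0.093, 0.0555]
eef_rot: [-180.0, -0.1, 28.7]
contact_force: [-3.0, 1.3, 7.0]
gripper_width: 0.0138
gripper_force: 24.8
```

send_rows([
  {"slide": [0.004,0.003,0],"turn": 0,"gripper": 0},
  {"slide": [0.008,0.006,0],"turn": 0,"gripper": 0},
  {"slide": [0.012,0.009,0],"turn": 0,"gripper": 0},
  {"slide": [0.012,0.009,0],"turn": 0,"gripper": 0},
  {"slide": [0.012,0.009,0],"turn": 0,"gripper": 0},
])

```text
time_s: 18.67
tcp_pos: [0.5024, 0.0927, 0.0555]
eef_rot: [-180.0, -0.1, 28.7]
contact_force: [-3.1, 2.2, 8.5]
gripper_width: 0.0137
gripper_force: 24.8
```

send_rows([
  {"slide": [0.004,0.003,0],"turn": 0,"gripper": 0},
  {"slide": [0.008,0.006,0],"turn": 0,"gripper": 0},
  {"slide": [0.008,0.006,0],"turn": 0,"gripper": 0},
  {"slide": [0.008,0.006,0],"turn": 0,"gripper": 0},
  {"slide": [0.008,0.006,0],"turn": 0,"gripper": 0},
])

```text
time_s: 19.08
tcp_pos: [0.503, 0.0926, 0.0555]
eef_rot: [-179.9, -0.0, 28.7]
contact_force: [-8.4, 5.1, 12.4]
gripper_width: 0.0137
gripper_force: 24.8
```

```bash
python3 - <<'E'
from fit import *
s=get_state(); print(s['contact_force'],s['moment'],s['tcp_pos'])
E
```

```text
[-8.39938103  5.11122904 12.37052351] [ 1.86548431  3.04413589 -0.10883187] [0.50298566 0.0925789  0.05549677]
```

send_rows([
  {"slide": [0.003,0.002,0],"turn": 0,"gripper": 0},
  {"slide": [0.006,0.0045,0],"turn": 0,"gripper": 0},
  {"slide": [0.006,0.0045,0],"turn": 0,"gripper": 0},
  {"slide": [0.006,0.0045,0],"turn": 0,"gripper": 0},
  {"slide": [0.006,0.0045,0],"turn": 0,"gripper": 0},
], newtons=40)

```text
time_s: 19.5
tcp_pos: [0.5031, 0.0925, 0.0555]
eef_rot: [-179.9, 0.1, 28.7]
contact_force: [-13.4, 7.9, 17.7]
gripper_width: 0.0142
gripper_force: 39.8
```

send_rows([
  {"slide": [0,0,0],"turn": 0.05,"gripper": 0},
  {"slide": [0,0,0],"turn": 0.1,"gripper": 0},
  {"slide": [0,0,0],"turn": 0.15,"gripper": 0},
  {"slide": [0,0,0],"turn": 0.2,"gripper": 0},
  {"slide": [0,0,0],"turn": 0.25,"gripper": 0},
])

```text
time_s: 19.92
tcp_pos: [0.5031, 0.0925, 0.0555]
eef_rot: [-179.9, 0.1, 6.0]
contact_force: [-13.7, 7.2, 17.0]
gripper_width: 0.0139
gripper_force: 39.9
```

```bash
python3 - <<'E'
from fit import *
s=get_state(); print(s['contact_force'],s['moment'],s['tcp_pos'])
E
```

```text
[-13.69490484   7.16256722  16.97423428] [2.82550566 4.94081676 0.20136135] [0.50310604 0.0924817  0.05547083]
```

send_rows([
  {"slide": [0,0,0],"turn": 0.06,"gripper": 0},
  {"slide": [0,0,0],"turn": 0.12,"gripper": 0},
  {"slide": [0,0,0],"turn": 0.18,"gripper": 0},
  {"slide": [0,0,0],"turn": 0.24,"gripper": 0},
  {"slide": [0,0,0],"turn": 0.3,"gripper": 0},
])

```text
time_s: 20.33
tcp_pos: [0.5031, 0.0924, 0.0554]
eef_rot: [180.0, 0.1, -21.0]
contact_force: [-12.9, 6.8, 17.1]
gripper_width: 0.0137
gripper_force: 40.0
```

send_rows([
  {"slide": [0,0,0],"turn": 0.06,"gripper": 0},
  {"slide": [0,0,0],"turn": 0.12,"gripper": 0},
  {"slide": [0,0,0],"turn": 0.18,"gripper": 0},
  {"slide": [0,0,0],"turn": 0.24,"gripper": 0},
  {"slide": [0,0,0],"turn": 0.3,"gripper": 0},
])

```text
time_s: 20.75
tcp_pos: [0.5031, 0.0923, 0.0556]
eef_rot: [179.9, 0.1, -48.0]
contact_force: [-13.1, 7.8, 18.8]
gripper_width: 0.0136
gripper_force: 40.0
```

send_rows([
  {"slide": [0,0,0],"turn": 0.02,"gripper": 0},
  {"slide": [0,0,0],"turn": 0.04,"gripper": 0},
  {"slide": [0,0,0],"turn": 0.04,"gripper": 0},
  {"slide": [0,0,0],"turn": 0.04,"gripper": 0},
  {"slide": [0,0,0],"turn": 0.04,"gripper": 0},
])

```text
time_s: 21.17
tcp_pos: [0.5031, 0.0923, 0.0556]
eef_rot: [179.9, 0.1, -51.4]
contact_force: [-12.9, 7.2, 18.9]
gripper_width: 0.0138
gripper_force: 39.9
```

```bash
python3 - <<'E'
from fit import *
s=get_state(); print(s['contact_force'],s['moment'],s['tcp_pos'],s['eef_rot'],s['joints'])
E
```

```text
[-12.91580562   7.15037207  18.92319524] [ 2.66220891  5.13402755 -0.0287625 ] [0.5030724  0.0923161  0.05558038] [ 1.79929242e+02  1.05324517e-01 -5.13760618e+01] [ 32.34504644  15.83093905 -32.00592635  -0.14421178 -42.24507736
   6.38578263]
```

send_rows([
  {"slide": [0,0,0],"turn": 0,"gripper": 0.2},
  {"slide": [0,0,0],"turn": 0,"gripper": 0.3},
  {"slide": [0,0,0],"turn": 0,"gripper": 0.4},
  {"slide": [0,0,0],"turn": 0,"gripper": 0.5},
  {"slide": [0,0,0],"turn": 0,"gripper": 0.5},
])

```text
time_s: 21.58
tcp_pos: [0.5047, 0.0915, 0.0546]
eef_rot: [180.0, 0.0, -51.4]
contact_force: [-0.2, -0.1, 0.0]
gripper_width: 0.0387
gripper_force: 0.0
```

send_rows([
  {"slide": [0,0,-0.05],"turn": 0,"gripper": 0.5},
  {"slide": [0,0,-0.15],"turn": 0,"gripper": 0.5},
  {"slide": [0,0,-0.3],"turn": 0,"gripper": 0.5},
  {"slide": [0,0,-0.5],"turn": 0,"gripper": 0.5},
  {"slide": [0,0,-0.7],"turn": 0,"gripper": 0.5},
])

```text
time_s: 22.0
tcp_pos: [0.5043, 0.0912, 0.161]
eef_rot: [179.9, 0.0, -51.4]
contact_force: [0.7, 0.4, -0.6]
gripper_width: 0.0441
gripper_force: 0.0
```

send_rows([
  {"slide": [-0.1,0,-0.2],"turn": 0,"gripper": 0.5},
  {"slide": [-0.2,-0.1,-0.4],"turn": 0,"gripper": 0.5},
  {"slide": [-0.3,-0.2,-0.6],"turn": 0,"gripper": 0.5},
  {"slide": [-0.4,-0.3,-0.7],"turn": 0,"gripper": 0.5},
  {"slide": [-0.5,-0.4,-0.7],"turn": 0,"gripper": 0.5},
])

```text
time_s: 22.42
tcp_pos: [0.5065, 0.1892, 0.2702]
eef_rot: [-179.6, -0.1, -51.4]
contact_force: [0.2, -0.4, 0.5]
gripper_width: 0.0438
gripper_force: 0.0
```

```bash
python3 - <<'E'
from fit import *
go([.5,.09,.2]); o=[]
M=R.from_euler('z',-.143).as_matrix(); h=np.array([.6195,.0752,0])
for cam,(x0,x1,y0,y1) in(('side',(200,310,140,250)),('top',(205,285,150,230))):
    c=snap(cam); i=cv2.resize(c['img'][y0:y1,x0:x1,::-1],(400,400),interpolation=cv2.INTER_CUBIC)
    for parts,t,col in((BOT,h+[0,0,.01],(0,0,255)),(clampm(.045,1.4)[1:3],h,(255,0,0))):
        m=sil(c,parts,M if col[0] else np.eye(3),t); cn,_=cv2.findContours((cv2.resize(m[y0:y1,x0:x1],(400,400))>.5).astype(np.uint8),0,2); cv2.drawContours(i,cn,-1,col,1)
    o.append(i)
cv2.imwrite('pics/end.png',np.hstack(o))
E
```

```text
slide [0.489, 0.45, 0.465] turn 0 | tcp [0.5065, 0.1892, 0.2702] [-179.6, -0.1, -51.4] t 22.4
```

View pics/end.png

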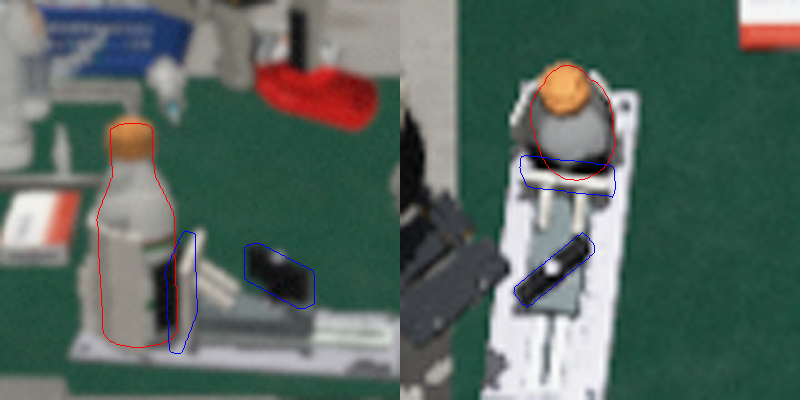

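```bash
python3 -c "
from h import *
print(order.close_job())"
```

```text
the job is handed in; nothing more can be done
None
```

I stood the bottle up and let go of it, then set it upright in the clamp; the jaw is closed snugly on it, the knob is turned to about 1.4 rad (tight from 1.2), and the job is handed in after about 22 s of arm time.

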